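# Mirror the station rack for a left-handed cook

### The job

A left-handed cook takes over the pass: move the shaker, the ramekin, the timer and the small steel cup from the full rack to the empty rack in the reverse order, so that what stood leftmost (seen from the robot) ends rightmost, and so on along the row. Stand each one upright in the middle of its own mat without tipping any over, and leave the bench scraper, the tumbler and the tongs beside the work where they are.

Things in the scene. Friction and masses are not known exactly. Their poses are not given: they have to be found in the camera images.
- rack_full: the rack that holds the four things at the start: steel tray 90 x 322 mm, wire rim 13 mm high, fixed, on the left or right. Origin: centre of its underside, on the table; x away from the robot, y along the row, to the robot's left (yaw at most 0.2 rad). Four black round mats 66 mm wide centred at x = 0, y = +0.12, +0.04, -0.04, -0.12 m, tops 9 mm over the table.
- rack_empty: the rack that is empty at the start: steel tray 90 x 322 mm, wire rim 13 mm high, fixed, on the left or right. Origin: centre of its underside, on the table; x away from the robot, y along the row, to the robot's left (yaw at most 0.2 rad). Four black round mats 66 mm wide centred at x = 0, y = +0.12, +0.04, -0.04, -0.12 m, tops 9 mm over the table.
- shaker_mid (a point): white round shaker with a steel cap, 42 mm across, 84 mm tall, about 0.11 kg, stands upright; this point is on its axis, half-way up (42 mm above its foot)
- ramekin_mid (a point): low round white dip cup (ramekin) with a pale dip in it, 65 mm across the rim, about 53 mm across the foot, 37 mm tall, walls about 6 mm thick, about 0.09 kg, walls flaring upward; this point is on its axis, half-way up (18.5 mm above its foot); the upper half can be gripped across the whole cup
- timer_mid (a point): white digital timer standing on its edge: 20 mm thick (its x), 64 mm wide (its y), 62 mm tall, about 0.08 kg, its display facing the robot, its width along the rack's row to within 0.08 rad; grip it across its thickness; this point is its middle, half-way up (31 mm above its foot)
- cup_mid (a point): small round steel sauce cup, open at the top, 48 mm across the foot, 52 mm at 60 mm height, 56 mm across the lip, 64 mm tall, walls 3 mm, about 0.10 kg; this point is on its axis, half-way up (32 mm above its foot)
- mat_shaker: round black rubber mat, 66 mm across and 3 mm thick, fixed in the full rack, on which the shaker stands at the start; it stays there and marks that thing's old place. Origin: centre of its underside; top 9 mm above the table
- mat_ramekin: round black rubber mat, 66 mm across and 3 mm thick, fixed in the full rack, on which the ramekin stands at the start; it stays there and marks that thing's old place. Origin: centre of its underside; top 9 mm above the table
- mat_timer: round black rubber mat, 66 mm across and 3 mm thick, fixed in the full rack, on which the timer stands at the start; it stays there and marks that thing's old place. Origin: centre of its underside; top 9 mm above the table
- mat_cup: round black rubber mat, 66 mm across and 3 mm thick, fixed in the full rack, on which the steel cup stands at the start; it stays there and marks that thing's old place. Origin: centre of its underside; top 9 mm above the table
- scraper: bystander, leave alone: bench scraper lying flat behind the racks, steel blade with a wooden grip, 92 x 123 mm, 16 mm high; origin: centre of its underside
- tumbler: bystander, leave alone: clear plastic tumbler standing behind the racks on the left, 66 mm across, 99 mm tall; origin: centre of its foot
- tongs: bystander, leave alone: steel tongs lying to the right of the racks, 254 mm long (its y, pointing roughly towards or away from the robot), 33 mm wide, 20 mm high; origin: centre of its underside
Things that resemble listed ones, but are neither listed nor needed, are in the scene too. What is shaped like the part that bears ramekin_mid but red or yellow is not meant.

How it is judged:
By the outcome, as a careful person would: the job done as asked, in the order asked, and still so for the second after the job is handed in, with the robot touching nothing.
It also fails if it takes over 106 s, if anything falls off the work surface, if the arm or the gripper's body presses on something with over 40 N, if the wrist force passes 120 N, or if a joint passes its speed limit or range.

### The arm

A 6-joint arm with a two-finger parallel gripper is mounted at the origin on a cart in front of the work surface, level with it; the furniture and walls round the work are solid. World frame = base frame: x ahead of the robot, y to its left, z up, the work surface at z = 0. Lengths are in m, angles in rad, forces in N, time in s.
With the tool pointing down it reaches from about 0.3 to 0.775 m from the base axis. Payload 14.6 kg.
Tool frame: the origin (TCP) lies on the mounting face of the last link; the fingertips stand 199 mm ahead of it and the grasp point (between the pads) lies 180 mm ahead of it; z points along the fingers, y is the line along which they close (so a half turn about z gives the same grasp; the last joint's range is limited). The gripper opens to 94 mm and grips with 3 to 60 N. Pads are 16 mm wide; open, the fingers measure 119 mm over their backs; the gripper's body (75 mm by 177 mm) begins 78 mm behind the grasp point.
Start: joints at [-1.332, 0.3, 1.521, -0, 1.321, -0.067], TCP at [0.166, -0.524, 0.405] pointing down, gripper open.
Joint ranges: [-3.03, 3.03], [-0.79, 2.21], [0.23, 2.52], [-1.04, 4.18], [0, 3.07], [-2.55, 2.55]. Speed limits (rad/s): [2.22, 2.22, 2.57, 3.14, 3.14, 3.14].

### API

Orientations are given as [roll, pitch, yaw] about the fixed x, y, z axes, in that order (R = Rz(yaw) Ry(pitch) Rx(roll)).
In Python, from station import get_obs, camera, hand_in gives the robot as it stands.
- The arm moves only by the tool apply_moves, never from a script. Its argument "increments" is a list of rows, each an object of numbers: "tx", "ty", "tz": the shift along the tool's x, y, z as a fraction of full scale; "ax", "ay", "az": the turn, a rotation vector about the tool's x, y, z as a fraction of full scale. In form: [{"tx": .., "ty": .., "tz": .., "ax": .., "ay": .., "az": ..}, ...]. A call has 1 to 12 rows; each row shifts and turns the commanded pose from where the row before left it, along the tool's axes as they then stand; what a row does not reach is not made up. Full scale, the value 1, is 30 mm for a shift and 5 degrees for a turn. A row lasts 1/8 s, in which the tool goes at most 62.5 mm and 10.7 degrees, less where a joint would pass 70% of its speed; a pose out of reach is approached as far as the arm can. A call with a number of a shift or a turn outside -1 to 1 is refused whole. A call with a gripper value outside its range is refused whole. "jaw" is the closure, from 0 (fully open) to 1 (shut), set as the call begins (left out, the last holds). The fingers move at their own pace and stop on an object; "force" is the grip in N (left out, the last holds). Time passes only in rows, so rows that do not move let the fingers close. It gives the time, the measured TCP pose, the force, the opening and the grip force at its end, in the units of the state.
- get_obs(): the state, without advancing time (a new reading comes with each control period).
- camera(name): name is "scene" or "top"; returns a dict with "pixels" (384x512x3 uint8, red, green, blue), "camera_matrix" (3x3 intrinsics, pixels), "dist" ([k1, k2, p1, p2, k3] as OpenCV has them; the pictures are not rectified), "R" (3x3) and "t" (3): a world point X has camera coordinates R X + t. Camera axes: x right, y down, z forward; pixel columns grow to the right and rows downward; lengths in m; the calibration is good to about 2 mm. A picture is of the moment at which its call begins. There is no depth.
- hand_in(): hands the job in; it is judged then, once.
The state is a dict: "time_s": time; "qpos": joint angles; "joint_vel": joint speeds; "tau": joint torques, N m; "ee_pos": TCP position; "eef_rot": TCP orientation; "force": force on the tool from outside, world axes, zero at the start; "moment": the same for the moment, N m; "grip_width": finger opening in m; "grip_force": force on a finger pad.
Only numpy, scipy, OpenCV 4.12 (cv2) and the standard library are available. Lean on these libraries where they do the work, as an engineer would, in place of code of your own. Each camera call takes 0.05 s, during which the arm holds its last target. There are 200 camera calls.

## Working session

There is one attempt and no reset: what is moved stays moved. The work goes in short steps, Python scripts to look and compute and a tool call to move; the robot and the scene stay as the last step left them, time stands still between calls to the robot, and variables do not carry over. Pictures are saved under pics/ and viewed, at most 14 in all, crops included, and the job is handed in when it is done.

Besides the shell and the picture viewer there is one more tool, called after "Call:" as name([rows], argument=value, ...), one row to a line, values as JSON. apply_moves: Moves the arm, as the interface text tells. Its arguments: {"type":"object","properties":{"increments":{"type":"array"},"jaw":{"type":"number"},"force":{"type":"number"}},"required":["increments"]}

```bash
ls; mkdir -p pics
python3 - <<'E'
from station import get_obs, camera
import cv2,pickle
o=get_obs(); print(o)
d={}
for n in("scene","top"):
    c=camera(n); d[n]=c; cv2.imwrite(f"pics/{n}0.png",c["pixels"][:,:,::-1])
    print(n,c["camera_matrix"],c["dist"],c["R"],c["t"])
pickle.dump(d,open("cam0.pkl","wb"))
E
```

```text
pics
{'time_s': 0.0, 'qpos': array([-1.33160967e+00,  3.00461977e-01,  1.52159858e+00,  1.03343946e-05,
        1.32070450e+00, -6.65864028e-02]), 'joint_vel': array([-1.84526961e-04, -9.73053758e-04,  7.37258733e-04, -1.16581327e-04,
        4.84761703e-04, -7.93624966e-05]), 'tau': array([-1.52647925e-03, -5.31807947e+01, -3.52738237e+01,  7.08103809e-02,
        2.44122039e-02, -8.97982727e-05]), 'ee_pos': array([ 0.16556263, -0.52444889,  0.4040838 ]), 'eef_rot': array([-3.14042352e+00, -8.79958561e-05,  3.05770446e-01]), 'force': array([-0.07911549,  0.17275332,  0.35818834]), 'moment': array([-0.00735478,  0.01832875, -0.01882635]), 'grip_force': 0.0, 'grip_width': 0.0934782845420483}
scene [[474.00489732   0.         261.36023079]
 [  0.         474.00489732 192.88815248]
 [  0.           0.           1.        ]] [-0.0274772  0.         0.         0.         0.       ] [[-0.47202826 -0.8813742  -0.01920518]
 [-0.60103407  0.33767385 -0.72438555]
 [ 0.64493982 -0.33038748 -0.68912752]] [0.13708807 0.48089487 1.09696699]
top [[456.51823947   0.         254.90609774]
 [  0.         456.51823947 198.74350417]
 [  0.           0.           1.        ]] [0.05703802 0.         0.         0.         0.        ] [[-0.01967825 -0.99964273 -0.01808806]
 [-0.99139786  0.02185097 -0.12904578]
 [ 0.12939492  0.01539307 -0.99147366]] [-0.15648599  0.59300732  1.27027934]
```

View pics/top0.png

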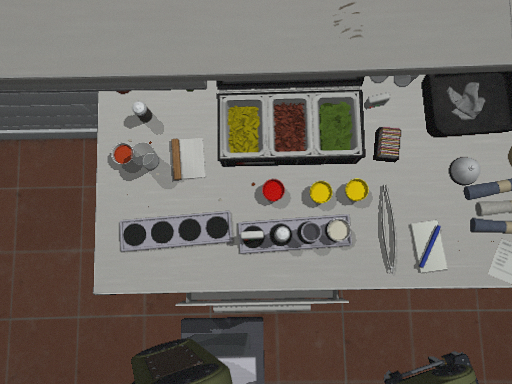

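View pics/scene0.png

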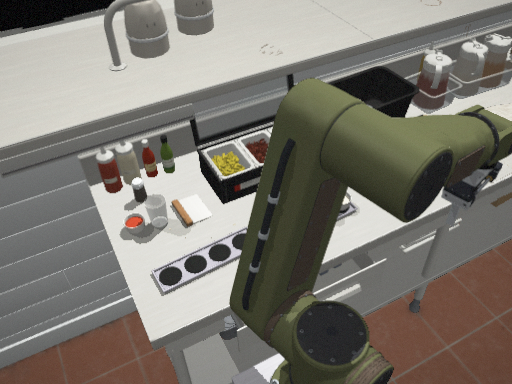

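The top view shows the empty rack on the left, with mats at about (134,234), (162,231), (189,229) and (217,227). The full rack is on the right: timer (253,236), shaker (281,234), steel cup (309,232), ramekin (337,230).

Things that could be confused: a shaker-like bottle at (140,110), red and yellow dip cups at (273,190), (320,191), (356,189) and (123,153), and the tumbler at (147,157). The ones I want are those standing in the full rack. I'll check that in one crop.

Run:
```python
import cv2,pickle
c=pickle.load(open("cam0.pkl","rb"))["top"]["pixels"][:,:,::-1]
cv2.imwrite("pics/crop_full.png",cv2.resize(c[205:260,230:360],None,fx=6,fy=6,interpolation=cv2.INTER_CUBIC))
cv2.imwrite("pics/crop_empty.png",cv2.resize(c[205:260,110:240],None,fx=6,fy=6,interpolation=cv2.INTER_CUBIC))
```

```text
(no output)
```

View pics/crop_full.png

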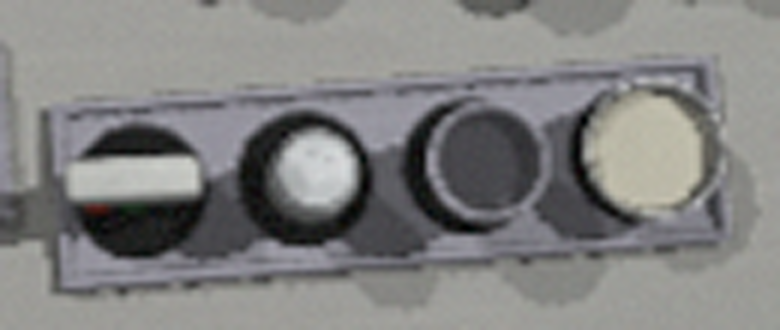

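View pics/crop_empty.png

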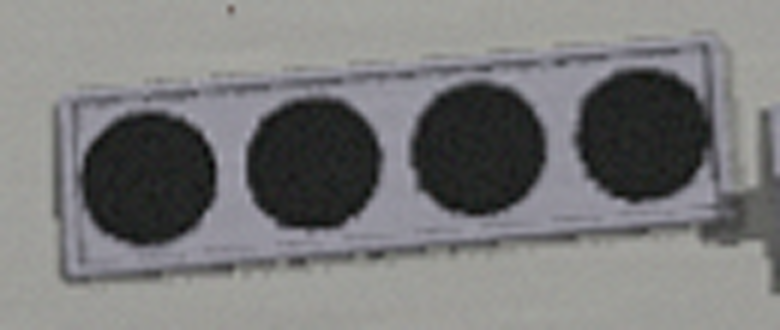

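The crop confirms the row from left to right: timer, shaker, steel cup, ramekin with pale dip. Crop centres are about (134,178), (320,172), (487,160) and (651,150). The empty mats are at crop (148,178), (314,163), (478,148) and (645,134).

```bash
cat > h.py <<'E'
import numpy as np,cv2
def ray(c,uv,z):
    p=cv2.undistortPoints(np.array([[uv]],float),c["camera_matrix"],np.array(c["dist"]))[0,0]
    R,t=np.array(c["R"]),np.array(c["t"])
    d=R.T@np.array([p[0],p[1],1]); o=-R.T@t
    return o+d*(z-o[2])/d[2]
E
python3 - <<'E'
import pickle
from h import *
c=pickle.load(open("cam0.pkl","rb"))["top"]
g=cv2.cvtColor(c["pixels"],cv2.COLOR_RGB2GRAY)
m=(g[205:260,110:240]<90).astype(np.uint8)
n,l,s,ce=cv2.connectedComponentsWithStats(m)
E=[]
for i in range(1,n):
    if s[i,4]>200: E.append(ray(c,ce[i]+[110,205],.009)); print("mat",ce[i]+[110,205],s[i],E[-1].round(4))
def crop(u,v):return ((u+.5)/6-.5+230,(v+.5)/6-.5+205)
P={}
for k,uv,z in[("timer",(134,178),.071),("timermat",(138,190),.009),("shaker",(320,172),.092),("shakermat",(305,178),.009),("cup",(487,160),.073),("ramekin",(651,150),.046),
 ("timL",(66,182),.071),("timR",(202,174),.071)]:
    P[k]=ray(c,crop(*uv),z);print(k,P[k].round(4), np.hypot(*P[k][:2]).round(3))
# rack fit by lines
def fit(p,y):
    p=np.array(p)[:,:2];y=np.array(y);A=[];b=[]
    cx=p.mean(0);ym=y.mean();d=((p-cx)*(y-ym)[:,None]).sum(0);yaw=np.arctan2(-d[0],d[1])
    e=np.array([-np.sin(yaw),np.cos(yaw)]);o=cx-ym*e
    print("centre",o.round(4),"yaw",yaw.round(4),"res",(p-o-y[:,None]*e).round(4).tolist());return o,e
E=sorted(E,key=lambda p:-p[1])
o,e=fit(E,[.12,.04,-.04,-.12]);print([ (o+y*e).round(4).tolist() for y in(.12,.04,-.04,-.12)])
o,e=fit([P[k] for k in("timer","shaker","cup","ramekin")],[.12,.04,-.04,-.12]);print([ (o+y*e).round(4).tolist() for y in(.12,.04,-.04,-.12)])
E
```

```text
mat [216.94540943 226.8337469 ] [ 96  11  23  23 403] [ 0.5134 -0.0565  0.009 ]
mat [189.30632911 229.45822785] [ 68  14  23  22 395] [0.5076 0.0238 0.009 ]
mat [161.72180451 231.79949875] [ 41  16  23  22 399] [0.5025 0.1038 0.009 ]
mat [134.34586466 234.44110276] [ 13  19  23  22 399] [0.4967 0.183  0.009 ]
timer [ 0.4866 -0.1592  0.071 ] 0.512
timermat [ 0.484  -0.1595  0.009 ] 0.51
shaker [ 0.4864 -0.2437  0.092 ] 0.544
shakermat [ 0.4881 -0.2401  0.009 ] 0.544
cup [ 0.4914 -0.3211  0.073 ] 0.587
ramekin [ 0.4961 -0.4004  0.046 ] 0.638
timL [ 0.4854 -0.1278  0.071 ] 0.502
timR [ 0.4877 -0.1905  0.071 ] 0.524
centre [0.5051 0.0635] yaw 0.0691 res [[-0.0001, -0.0003], [0.0002, 0.0004], [-0.0003, 0.0002], [0.0001, -0.0003]]
[[0.4968, 0.1833], [0.5023, 0.1034], [0.5078, 0.0236], [0.5133, -0.0562]]
centre [ 0.4901 -0.2811] yaw 0.042 res [[0.0015, 0.0021], [-0.002, -0.0026], [-0.0004, -0.0], [0.0009, 0.0006]]
[[0.4851, -0.1612], [0.4885, -0.2411], [0.4918, -0.3211], [0.4952, -0.401]]
```

Call:
apply_moves([
  {"az":-1,"tz":0.2},
  {"az":-1,"tz":0.2},
  {"az":-1,"tz":0.2},
  {"az":-1,"tz":0.2},
  {"az":-1,"tz":0.2},
  {"az":-1,"tz":0.2},
  {"az":-1,"tz":0.2},
  {"az":-1,"tz":0.2},
  {"az":-1,"tz":0.2},
  {"az":-1,"tz":0.2},
  {"az":-1,"tz":0.2},
  {"az":-1,"tz":0.2},
], jaw=0, force=15)

```text
schema error: expected keys tx, ty, tz, ax, ay, az
```

```bash
cat >> h.py <<'E'
from scipy.spatial.transform import Rotation as Ro
FY,EY=.042,.069
OBJ=dict(timer=(.486,-.160),shaker=(.4875,-.2425),cup=(.4916,-.3211),ramekin=(.4957,-.4007))
DST=dict(timer=(.5133,-.0562),shaker=(.5078,.0236),cup=(.5023,.1034),ramekin=(.4968,.1833))
def go(x,y,z,rack):
    """shift (tool axes) and turn, in full-scale units, from the measured pose to TCP x,y,z squared to a rack"""
    from station import get_obs
    o=get_obs(); R=Ro.from_euler("xyz",o["eef_rot"]); T=Ro.from_euler("xyz",[np.pi,0,np.pi/2+rack])
    d=R.inv().apply(np.array([x,y,z])-o["ee_pos"])/.03
    a=np.degrees((R.inv()*T).as_rotvec())/5
    d2=T.inv().apply(np.array([x,y,z])-o["ee_pos"])/.03
    print("t",round(o["time_s"],2),"pos",o["ee_pos"].round(4),"rpy",o["eef_rot"].round(4),"F",o["force"].round(1),"w",round(o["grip_width"],4),"gf",round(o["grip_force"],1))
    print(" shift",d.round(2),"turn",a.round(2),"shift in target axes",d2.round(2))
E
python3 -c "
from h import *
go(*OBJ['timer'],.30,FY)"
```

```text
t 0.1 pos [ 0.1656 -0.5245  0.4041] rpy [-3.1406e+00 -1.0000e-04  3.0580e-01] F [-0.6 -0.1  1.2] w 0.0937 gf 0.0
 shift [13.84 -8.37  3.48] turn [-1.000e-02 -1.000e-02 -1.498e+01] shift in target axes [11.69 11.18  3.47]
```

Call:
apply_moves([
  {"tx":0,"ty":0,"tz":0.1,"ax":0,"ay":0,"az":-1},
  {"tx":0,"ty":0,"tz":0.1,"ax":0,"ay":0,"az":-1},
  {"tx":0,"ty":0,"tz":0.1,"ax":0,"ay":0,"az":-1},
  {"tx":0,"ty":0,"tz":0.1,"ax":0,"ay":0,"az":-1},
  {"tx":0,"ty":0,"tz":0.1,"ax":0,"ay":0,"az":-1},
  {"tx":0,"ty":0,"tz":0.1,"ax":0,"ay":0,"az":-1},
  {"tx":0,"ty":0,"tz":0.1,"ax":0,"ay":0,"az":-1},
  {"tx":0,"ty":0,"tz":0.1,"ax":0,"ay":0,"az":-1},
  {"tx":0,"ty":0,"tz":0.1,"ax":0,"ay":0,"az":-1},
  {"tx":0,"ty":0,"tz":0.1,"ax":0,"ay":0,"az":-1},
  {"tx":0,"ty":0,"tz":0.1,"ax":0,"ay":0,"az":-1},
  {"tx":0,"ty":0,"tz":0.1,"ax":0,"ay":0,"az":-1},
], jaw=0, force=15)

```text
time_s: 1.6
ee_pos: [0.1656, -0.5244, 0.3682]
eef_rot: [-3.141, -0.001, 1.356]
force: [0.1, -0.0, -0.5]
grip_width: 0.0942
grip_force: 0.0
```

Call:
apply_moves([
  {"tx":0,"ty":0,"tz":0,"ax":0,"ay":0,"az":-1},
  {"tx":0,"ty":0,"tz":0,"ax":0,"ay":0,"az":-1},
  {"tx":0,"ty":0,"tz":0,"ax":0,"ay":0,"az":-0.98},
  {"tx":0.9,"ty":0.9,"tz":0.2,"ax":0,"ay":0,"az":0},
  {"tx":0.9,"ty":0.9,"tz":0.2,"ax":0,"ay":0,"az":0},
  {"tx":0.9,"ty":0.9,"tz":0.2,"ax":0,"ay":0,"az":0},
  {"tx":0.9,"ty":0.9,"tz":0.2,"ax":0,"ay":0,"az":0},
  {"tx":0.9,"ty":0.9,"tz":0.2,"ax":0,"ay":0,"az":0},
  {"tx":0.9,"ty":0.9,"tz":0.2,"ax":0,"ay":0,"az":0},
  {"tx":0.9,"ty":0.9,"tz":0.2,"ax":0,"ay":0,"az":0},
  {"tx":0.9,"ty":0.9,"tz":0.2,"ax":0,"ay":0,"az":0},
  {"tx":0.9,"ty":0.9,"tz":0.2,"ax":0,"ay":0,"az":0},
])

```text
time_s: 3.1
ee_pos: [0.3988, -0.2704, 0.3143]
eef_rot: [-3.141, -0.0, 1.613]
force: [0.8, 0.1, 0.7]
grip_width: 0.094
grip_force: 0.0
```

```bash
python3 -c "
from h import *
go(*OBJ['timer'],.30,FY)"
```

```text
t 3.1 pos [ 0.3988 -0.2704  0.3143] rpy [-3.1413e+00 -2.0000e-04  1.6130e+00] F [0.8 0.1 0.7] w 0.094 gf 0.0
 shift [3.55 3.06 0.48] turn [-0. -0.  0.] shift in target axes [3.55 3.06 0.48]
```

Call:
apply_moves([
  {"tx":0.9,"ty":0.75,"tz":0.1,"ax":0,"ay":0,"az":0},
  {"tx":0.9,"ty":0.77,"tz":0.1,"ax":0,"ay":0,"az":0},
  {"tx":0.9,"ty":0.77,"tz":0.14,"ax":0,"ay":0,"az":0},
  {"tx":0.85,"ty":0.77,"tz":0.14,"ax":0,"ay":0,"az":0},
  {"tx":0,"ty":0,"tz":0,"ax":0,"ay":0,"az":0},
])

```text
time_s: 3.72
ee_pos: [0.486, -0.1598, 0.2997]
eef_rot: [-3.141, -0.001, 1.616]
force: [-0.7, -0.2, -0.1]
grip_width: 0.0936
grip_force: 0.0
```

Run:
```python
from h import *
from station import camera
go(*OBJ['timer'],.225,FY)
a=camera("scene");b=camera("top")
im=np.hstack([cv2.resize(a["pixels"][130:330,200:450],None,fx=1.6,fy=1.6),cv2.resize(b["pixels"][150:310,100:300],None,fx=2,fy=2)])
cv2.imwrite("pics/s1.png",im[:,:,::-1])
```

```text
t 3.73 pos [ 0.486  -0.1598  0.2997] rpy [-3.1407e+00 -5.0000e-04  1.6156e+00] F [-0.7 -0.2 -0.1] w 0.0936 gf 0.0
 shift [-0.01  0.    2.49] turn [-0.01 -0.01  0.03] shift in target axes [-0.01 -0.    2.49]
```

View pics/s1.png

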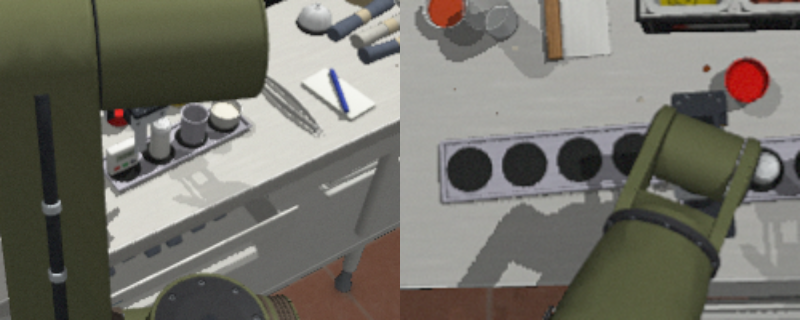

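The gripper body lies fore-aft over the timer, which is at about (122,158) in the left view. The neighbours and the red cup at (747,80) are clear, so I'll descend and grip.

Call:
apply_moves([
  {"tx":0,"ty":0,"tz":0.7,"ax":0,"ay":0,"az":0},
  {"tx":0,"ty":0,"tz":0.7,"ax":0,"ay":0,"az":0},
  {"tx":0,"ty":0,"tz":0.6,"ax":0,"ay":0,"az":0},
  {"tx":0,"ty":0,"tz":0.49,"ax":0,"ay":0,"az":0},
  {"tx":0,"ty":0,"tz":0,"ax":0,"ay":0,"az":0},
])

```text
time_s: 4.45
ee_pos: [0.4849, -0.1616, 0.2249]
eef_rot: [-3.14, -0.001, 1.612]
force: [1.5, -0.5, -0.6]
grip_width: 0.0943
grip_force: 0.0
```

Call:
apply_moves([
  {"tx":0,"ty":0,"tz":0,"ax":0,"ay":0,"az":0},
  {"tx":0,"ty":0,"tz":0,"ax":0,"ay":0,"az":0},
  {"tx":0,"ty":0,"tz":0,"ax":0,"ay":0,"az":0},
  {"tx":0,"ty":0,"tz":0,"ax":0,"ay":0,"az":0},
  {"tx":0,"ty":0,"tz":0,"ax":0,"ay":0,"az":0},
  {"tx":0,"ty":0,"tz":0,"ax":0,"ay":0,"az":0},
  {"tx":0,"ty":0,"tz":0,"ax":0,"ay":0,"az":0},
  {"tx":0,"ty":0,"tz":0,"ax":0,"ay":0,"az":0},
], jaw=1, force=15)

```text
time_s: 5.45
ee_pos: [0.4854, -0.1612, 0.2256]
eef_rot: [3.141, 0.0, 1.613]
force: [0.2, -0.7, 0.9]
grip_width: 0.0199
grip_force: 15.0
```

Call:
apply_moves([
  {"tx":0,"ty":0,"tz":-0.3,"ax":0,"ay":0,"az":0},
  {"tx":0,"ty":0,"tz":-0.7,"ax":0,"ay":0,"az":0},
  {"tx":0,"ty":0,"tz":-0.8,"ax":0,"ay":0,"az":0},
  {"tx":0,"ty":0,"tz":-0.8,"ax":0,"ay":0,"az":0},
  {"tx":0,"ty":0,"tz":-0.7,"ax":0,"ay":0,"az":0},
  {"tx":0,"ty":0,"tz":0,"ax":0,"ay":0,"az":-0.31},
])

```text
time_s: 6.2
ee_pos: [0.4854, -0.1612, 0.3261]
eef_rot: [3.139, 0.001, 1.641]
force: [-0.2, 0.4, -0.9]
grip_width: 0.0201
grip_force: 15.0
```

```bash
python3 -c "
from h import *
go(*DST['timer'],.325,EY)"
```

```text
t 6.2 pos [ 0.4854 -0.1612  0.3261] rpy [3.1389e+00 1.3000e-03 1.6414e+00] F [-0.2  0.4 -0.9] w 0.0201 gf 15.0
 shift [3.42 1.18 0.04] turn [0.03 0.02 0.02] shift in target axes [3.43 1.17 0.04]
```

Call:
apply_moves([
  {"tx":0.5,"ty":0.17,"tz":0,"ax":0,"ay":0,"az":0},
  {"tx":0.8,"ty":0.28,"tz":0,"ax":0,"ay":0,"az":0},
  {"tx":0.9,"ty":0.3,"tz":0,"ax":0,"ay":0,"az":0},
  {"tx":0.8,"ty":0.27,"tz":0,"ax":0,"ay":0,"az":0},
  {"tx":0.42,"ty":0.15,"tz":0,"ax":0,"ay":0,"az":0},
  {"tx":0,"ty":0,"tz":0.7,"ax":0,"ay":0,"az":0},
  {"tx":0,"ty":0,"tz":0.8,"ax":0,"ay":0,"az":0},
  {"tx":0,"ty":0,"tz":0.8,"ax":0,"ay":0,"az":0},
  {"tx":0,"ty":0,"tz":0.5,"ax":0,"ay":0,"az":0},
  {"tx":0,"ty":0,"tz":0.2,"ax":0,"ay":0,"az":0},
  {"tx":0,"ty":0,"tz":0,"ax":0,"ay":0,"az":0},
])

```text
time_s: 7.58
ee_pos: [0.5133, -0.0563, 0.2346]
eef_rot: [-3.142, -0.0, 1.64]
force: [-0.2, 0.2, -0.1]
grip_width: 0.0199
grip_force: 15.0
```

```bash
python3 -c "
from h import *
go(*DST['timer'],.2255,EY)"
```

```text
t 7.58 pos [ 0.5133 -0.0563  0.2346] rpy [-3.1416 -0.      1.6401] F [-0.2  0.2 -0.1] w 0.0199 gf 15.0
 shift [ 0.  -0.   0.3] turn [-0. -0.  0.] shift in target axes [ 0.  -0.   0.3]
```

Call:
apply_moves([
  {"tx":0,"ty":0,"tz":0.15,"ax":0,"ay":0,"az":0},
  {"tx":0,"ty":0,"tz":0.1,"ax":0,"ay":0,"az":0},
  {"tx":0,"ty":0,"tz":0.04,"ax":0,"ay":0,"az":0},
  {"tx":0,"ty":0,"tz":0,"ax":0,"ay":0,"az":0},
])

```text
time_s: 8.07
ee_pos: [0.5132, -0.0564, 0.2259]
eef_rot: [3.142, -0.0, 1.64]
force: [-0.7, 0.4, -0.9]
grip_width: 0.0201
grip_force: 15.0
```

Call:
apply_moves([
  {"tx":0,"ty":0,"tz":0,"ax":0,"ay":0,"az":0},
  {"tx":0,"ty":0,"tz":0,"ax":0,"ay":0,"az":0},
  {"tx":0,"ty":0,"tz":0,"ax":0,"ay":0,"az":0},
  {"tx":0,"ty":0,"tz":0,"ax":0,"ay":0,"az":0},
  {"tx":0,"ty":0,"tz":0,"ax":0,"ay":0,"az":0},
  {"tx":0,"ty":0,"tz":-0.3,"ax":0,"ay":0,"az":0},
  {"tx":0,"ty":0,"tz":-0.9,"ax":0,"ay":0,"az":0},
  {"tx":0,"ty":0,"tz":-1,"ax":0,"ay":0,"az":0.1},
  {"tx":0,"ty":0,"tz":-1,"ax":0,"ay":0,"az":0.1},
  {"tx":0,"ty":0,"tz":0,"ax":0,"ay":0,"az":0.11},
], jaw=0)

```text
time_s: 9.32
ee_pos: [0.5134, -0.0564, 0.3244]
eef_rot: [3.137, 0.001, 1.613]
force: [-0.5, 0.0, 0.2]
grip_width: 0.0937
grip_force: 0.0
```

```bash
python3 -c "
from h import *
go(*OBJ['shaker'],.32,FY)"
```

```text
t 9.32 pos [ 0.5134 -0.0564  0.3244] rpy [3.1373e+00 9.0000e-04 1.6127e+00] F [-0.5  0.   0.2] w 0.0937 gf 0.0
 shift [-6.16 -1.12  0.15] turn [ 0.05  0.01 -0.  ] shift in target axes [-6.16 -1.12  0.15]
```

Call:
apply_moves([
  {"tx":-0.76,"ty":-0.14,"tz":0,"ax":0,"ay":0,"az":0},
  {"tx":-0.9,"ty":-0.14,"tz":0,"ax":0,"ay":0,"az":0},
  {"tx":-0.9,"ty":-0.14,"tz":0,"ax":0,"ay":0,"az":0},
  {"tx":-0.9,"ty":-0.14,"tz":0,"ax":0,"ay":0,"az":0},
  {"tx":-0.9,"ty":-0.14,"tz":0,"ax":0,"ay":0,"az":0},
  {"tx":-0.9,"ty":-0.14,"tz":0,"ax":0,"ay":0,"az":0},
  {"tx":-0.6,"ty":-0.14,"tz":0,"ax":0,"ay":0,"az":0},
  {"tx":-0.3,"ty":-0.14,"tz":0,"ax":0,"ay":0,"az":0},
  {"tx":0,"ty":0,"tz":0,"ax":0,"ay":0,"az":0},
])

```text
time_s: 10.45
ee_pos: [0.4873, -0.2425, 0.3216]
eef_rot: [-3.141, -0.0, 1.613]
force: [-0.8, 1.4, 0.2]
grip_width: 0.0942
grip_force: 0.0
```

Run:
```python
from h import *
from station import camera
go(*OBJ['shaker'],.227,FY)
a=camera("scene");b=camera("top")
im=np.hstack([cv2.resize(a["pixels"][130:330,200:450],None,fx=1.6,fy=1.6),cv2.resize(b["pixels"][170:270,110:235],None,fx=3.2,fy=3.2)])
cv2.imwrite("pics/s2.png",im[:,:,::-1])
```

```text
t 10.45 pos [ 0.4873 -0.2425  0.3216] rpy [-3.1413e+00 -3.0000e-04  1.6126e+00] F [-0.8  1.4  0.2] w 0.0942 gf 0.0
 shift [-0.    0.01  3.15] turn [-0. -0. -0.] shift in target axes [-0.    0.01  3.15]
```

View pics/s2.png

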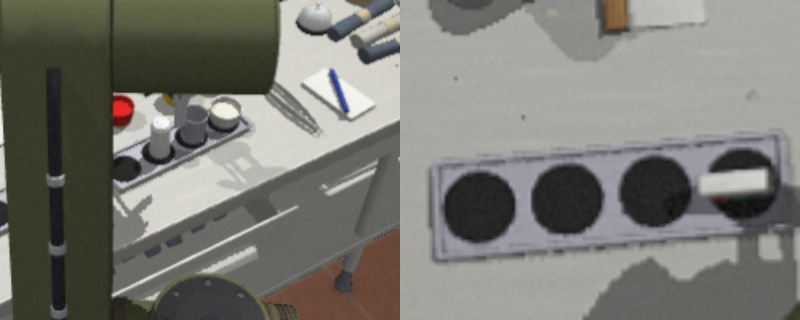

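The timer stands upright on the rightmost empty mat, at about (734,181) in the right view. The shaker is at (160,137) in the left view. I'll descend on the shaker and check the timer numerically at the same time.

Call:
apply_moves([
  {"tx":0,"ty":0,"tz":0.8,"ax":0,"ay":0,"az":0},
  {"tx":0,"ty":0,"tz":0.8,"ax":0,"ay":0,"az":0},
  {"tx":0,"ty":0,"tz":0.7,"ax":0,"ay":0,"az":0},
  {"tx":0,"ty":0,"tz":0.5,"ax":0,"ay":0,"az":0},
  {"tx":0,"ty":0,"tz":0.35,"ax":0,"ay":0,"az":0},
  {"tx":0,"ty":0,"tz":0,"ax":0,"ay":0,"az":0},
])

```text
time_s: 11.3
ee_pos: [0.4875, -0.2423, 0.227]
eef_rot: [-3.141, -0.0, 1.613]
force: [-0.0, -0.2, 0.6]
grip_width: 0.094
grip_force: 0.0
```

Call:
apply_moves([
  {"tx":0,"ty":0,"tz":0,"ax":0,"ay":0,"az":0},
  {"tx":0,"ty":0,"tz":0,"ax":0,"ay":0,"az":0},
  {"tx":0,"ty":0,"tz":0,"ax":0,"ay":0,"az":0},
  {"tx":0,"ty":0,"tz":0,"ax":0,"ay":0,"az":0},
  {"tx":0,"ty":0,"tz":0,"ax":0,"ay":0,"az":0},
  {"tx":0,"ty":0,"tz":0,"ax":0,"ay":0,"az":0},
], jaw=1, force=15)

```text
time_s: 12.05
ee_pos: [0.4875, -0.2424, 0.2274]
eef_rot: [3.141, 0.0, 1.613]
force: [0.4, 0.0, 0.1]
grip_width: 0.0419
grip_force: 15.0
```

Run:
```python
from h import *
import pickle
c=pickle.load(open("cam0.pkl","rb"))["top"]
for u,v in[(734,181),(697,185),(769,177)]: print(ray(c,((u-399.5)/3.2+109.5,(v+.5)/3.2+169.5),.071).round(4))
go(*OBJ['shaker'],.227,FY)
```

```text
[ 0.511  -0.0546  0.071 ]
[ 0.5082 -0.0226  0.071 ]
[ 0.5138 -0.085   0.071 ]
t 12.05 pos [ 0.4875 -0.2424  0.2274] rpy [3.1414e+00 1.0000e-04 1.6131e+00] F [0.4 0.  0.1] w 0.0419 gf 15.0
 shift [-0.   -0.    0.01] turn [0. 0. 0.] shift in target axes [-0.   -0.    0.01]
```

Call:
apply_moves([
  {"tx":0,"ty":0,"tz":-0.3,"ax":0,"ay":0,"az":0},
  {"tx":0,"ty":0,"tz":-0.7,"ax":0,"ay":0,"az":0},
  {"tx":0,"ty":0,"tz":-0.9,"ax":0,"ay":0,"az":0},
  {"tx":0,"ty":0,"tz":-0.9,"ax":0,"ay":0,"az":0},
  {"tx":0,"ty":0,"tz":-0.7,"ax":0,"ay":0,"az":0},
  {"tx":0,"ty":0,"tz":0,"ax":0,"ay":0,"az":-0.31},
  {"tx":0.4,"ty":0.06,"tz":0,"ax":0,"ay":0,"az":0},
  {"tx":0.8,"ty":0.12,"tz":0,"ax":0,"ay":0,"az":0},
  {"tx":0.9,"ty":0.13,"tz":0,"ax":0,"ay":0,"az":0},
  {"tx":0.9,"ty":0.13,"tz":0,"ax":0,"ay":0,"az":0},
  {"tx":0.9,"ty":0.13,"tz":0,"ax":0,"ay":0,"az":0},
  {"tx":0.9,"ty":0.13,"tz":0,"ax":0,"ay":0,"az":0},
])

```text
time_s: 13.55
ee_pos: [0.4982, -0.0957, 0.3312]
eef_rot: [-3.14, -0.001, 1.64]
force: [0.2, -0.6, -0.6]
grip_width: 0.0419
grip_force: 15.0
```

Call:
apply_moves([
  {"tx":0.9,"ty":0.13,"tz":0,"ax":0,"ay":0,"az":0},
  {"tx":0.9,"ty":0.13,"tz":0,"ax":0,"ay":0,"az":0},
  {"tx":0.9,"ty":0.13,"tz":0,"ax":0,"ay":0,"az":0},
  {"tx":0.8,"ty":0.12,"tz":0,"ax":0,"ay":0,"az":0},
  {"tx":0.5,"ty":0.08,"tz":0,"ax":0,"ay":0,"az":0},
  {"tx":0,"ty":0,"tz":0,"ax":0,"ay":0,"az":0},
])

```text
time_s: 14.3
ee_pos: [0.5077, 0.0244, 0.3318]
eef_rot: [-3.141, -0.0, 1.642]
force: [0.3, -0.1, -2.3]
grip_width: 0.0417
grip_force: 15.0
```

```bash
python3 -c "
from h import *
go(*DST['shaker'],.2275,EY)"
```

```text
t 14.3 pos [0.5077 0.0244 0.3318] rpy [-3.1406 -0.      1.6415] F [ 0.3 -0.1 -2.3] w 0.0417 gf 15.0
 shift [-0.03  0.01  3.48] turn [-0.01 -0.    0.02] shift in target axes [-0.03  0.    3.48]
```

Call:
apply_moves([
  {"tx":0,"ty":0,"tz":0.7,"ax":0,"ay":0,"az":0},
  {"tx":0,"ty":0,"tz":0.8,"ax":0,"ay":0,"az":0},
  {"tx":0,"ty":0,"tz":0.8,"ax":0,"ay":0,"az":0},
  {"tx":0,"ty":0,"tz":0.6,"ax":0,"ay":0,"az":0},
  {"tx":0,"ty":0,"tz":0.3,"ax":0,"ay":0,"az":0},
  {"tx":0,"ty":0,"tz":0.15,"ax":0,"ay":0,"az":0},
  {"tx":0,"ty":0,"tz":0.1,"ax":0,"ay":0,"az":0},
  {"tx":0,"ty":0,"tz":0.04,"ax":0,"ay":0,"az":0},
  {"tx":0,"ty":0,"tz":0,"ax":0,"ay":0,"az":0},
])

```text
time_s: 15.42
ee_pos: [0.5078, 0.0236, 0.2279]
eef_rot: [3.141, 0.0, 1.64]
force: [0.6, 0.4, -1.1]
grip_width: 0.042
grip_force: 15.0
```

Call:
apply_moves([
  {"tx":0,"ty":0,"tz":0,"ax":0,"ay":0,"az":0},
  {"tx":0,"ty":0,"tz":0,"ax":0,"ay":0,"az":0},
  {"tx":0,"ty":0,"tz":0,"ax":0,"ay":0,"az":0},
  {"tx":0,"ty":0,"tz":0,"ax":0,"ay":0,"az":0},
  {"tx":0,"ty":0,"tz":0,"ax":0,"ay":0,"az":0},
  {"tx":0,"ty":0,"tz":-0.3,"ax":0,"ay":0,"az":0},
  {"tx":0,"ty":0,"tz":-0.9,"ax":0,"ay":0,"az":0},
  {"tx":0,"ty":0,"tz":-1,"ax":0,"ay":0,"az":0.1},
  {"tx":0,"ty":0,"tz":-1,"ax":0,"ay":0,"az":0.1},
  {"tx":0,"ty":0,"tz":-0.1,"ax":0,"ay":0,"az":0.11},
  {"tx":0,"ty":0,"tz":0,"ax":0,"ay":0,"az":0},
], jaw=0)

```text
time_s: 16.8
ee_pos: [0.5076, 0.0236, 0.3262]
eef_rot: [-3.141, -0.0, 1.613]
force: [-0.4, 0.9, 0.1]
grip_width: 0.094
grip_force: 0.0
```

```bash
python3 -c "
from h import *
go(*OBJ['cup'],.32,FY)"
```

```text
t 16.8 pos [0.5076 0.0236 0.3262] rpy [-3.1412e+00 -1.0000e-04  1.6130e+00] F [-0.4  0.9  0.1] w 0.094 gf 0.0
 shift [-11.46  -1.02   0.21] turn [-0. -0.  0.] shift in target axes [-11.46  -1.02   0.21]
```

Call:
apply_moves([
  {"tx":-0.96,"ty":-0.08,"tz":0.0,"ax":0,"ay":0,"az":0},
  {"tx":-1,"ty":-0.09,"tz":0,"ax":0,"ay":0,"az":0},
  {"tx":-1,"ty":-0.09,"tz":0,"ax":0,"ay":0,"az":0},
  {"tx":-1,"ty":-0.09,"tz":0,"ax":0,"ay":0,"az":0},
  {"tx":-1,"ty":-0.09,"tz":0,"ax":0,"ay":0,"az":0},
  {"tx":-1,"ty":-0.09,"tz":0,"ax":0,"ay":0,"az":0},
  {"tx":-1,"ty":-0.09,"tz":0,"ax":0,"ay":0,"az":0},
  {"tx":-1,"ty":-0.08,"tz":0,"ax":0,"ay":0,"az":0},
  {"tx":-1,"ty":-0.08,"tz":0,"ax":0,"ay":0,"az":0},
  {"tx":-1,"ty":-0.08,"tz":0,"ax":0,"ay":0,"az":0},
  {"tx":-1,"ty":-0.08,"tz":0,"ax":0,"ay":0,"az":0},
  {"tx":-0.5,"ty":-0.08,"tz":0,"ax":0,"ay":0,"az":0},
])

```text
time_s: 18.3
ee_pos: [0.4914, -0.3223, 0.3252]
eef_rot: [-3.14, -0.001, 1.612]
force: [-0.4, -0.5, -0.5]
grip_width: 0.0939
grip_force: 0.0
```

Call:
apply_moves([
  {"tx":0,"ty":0,"tz":0.4,"ax":0,"ay":0,"az":0},
  {"tx":0,"ty":0,"tz":0,"ax":0,"ay":0,"az":0},
])

```text
time_s: 18.55
ee_pos: [0.4917, -0.3202, 0.3129]
eef_rot: [-3.139, -0.002, 1.614]
force: [0.4, -0.4, -0.3]
grip_width: 0.094
grip_force: 0.0
```

Run:
```python
from h import *
from station import camera
go(*OBJ['cup'],.221,FY)
a=camera("scene");b=camera("top")
im=np.hstack([cv2.resize(a["pixels"][130:330,200:450],None,fx=1.6,fy=1.6),cv2.resize(b["pixels"][170:270,110:235],None,fx=3.2,fy=3.2)])
cv2.imwrite("pics/s3.png",im[:,:,::-1])
```

```text
t 18.55 pos [ 0.4917 -0.3202  0.3129] rpy [-3.1395e+00 -1.9000e-03  1.6136e+00] F [ 0.4 -0.4 -0.3] w 0.094 gf 0.0
 shift [-0.04  0.    3.06] turn [-0.02 -0.02  0.01] shift in target axes [-0.03 -0.    3.06]
```

View pics/s3.png

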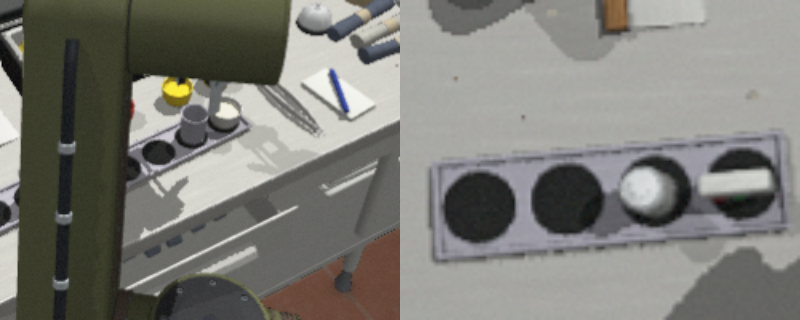

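The shaker stands upright on its mat, with its cap at (640,189) in the right view, and the timer is still standing. The cup at (193,125) in the left view lies under the gripper.

Call:
apply_moves([
  {"tx":0,"ty":0,"tz":0.7,"ax":0,"ay":0,"az":0},
  {"tx":0,"ty":0,"tz":0.8,"ax":0,"ay":0,"az":0},
  {"tx":0,"ty":0,"tz":0.7,"ax":0,"ay":0,"az":0},
  {"tx":0,"ty":0,"tz":0.5,"ax":0,"ay":0,"az":0},
  {"tx":0,"ty":0,"tz":0.36,"ax":0,"ay":0,"az":0},
  {"tx":0,"ty":0,"tz":0,"ax":0,"ay":0,"az":0},
])

```text
time_s: 19.4
ee_pos: [0.4918, -0.321, 0.2225]
eef_rot: [-3.141, -0.0, 1.613]
force: [0.4, -0.3, -0.3]
grip_width: 0.094
grip_force: 0.0
```

Call:
apply_moves([
  {"tx":0,"ty":0,"tz":0,"ax":0,"ay":0,"az":0},
  {"tx":0,"ty":0,"tz":0,"ax":0,"ay":0,"az":0},
  {"tx":0,"ty":0,"tz":0,"ax":0,"ay":0,"az":0},
  {"tx":0,"ty":0,"tz":0,"ax":0,"ay":0,"az":0},
  {"tx":0,"ty":0,"tz":0,"ax":0,"ay":0,"az":0},
  {"tx":0,"ty":0,"tz":0,"ax":0,"ay":0,"az":0},
], jaw=1, force=18)

```text
time_s: 20.15
ee_pos: [0.4918, -0.3212, 0.223]
eef_rot: [3.141, 0.0, 1.613]
force: [1.6, 0.2, 1.7]
grip_width: 0.054
grip_force: 18.0
```

```bash
python3 -c "
from h import *
go(*DST['cup'],.326,EY)"
```

```text
t 20.15 pos [ 0.4918 -0.3212  0.223 ] rpy [3.1411e+00 3.0000e-04 1.6131e+00] F [1.6 0.2 1.7] w 0.054 gf 18.0
 shift [14.12  0.95 -3.44] turn [ 0.01  0.   -0.31] shift in target axes [14.09  1.32 -3.43]
```

Call:
apply_moves([
  {"tx":0,"ty":0,"tz":-0.3,"ax":0,"ay":0,"az":0},
  {"tx":0,"ty":0,"tz":-0.6,"ax":0,"ay":0,"az":0},
  {"tx":0,"ty":0,"tz":-0.8,"ax":0,"ay":0,"az":0},
  {"tx":0,"ty":0,"tz":-0.8,"ax":0,"ay":0,"az":0},
  {"tx":0,"ty":0,"tz":-0.8,"ax":0,"ay":0,"az":0},
  {"tx":0,"ty":0,"tz":-0.5,"ax":0,"ay":0,"az":0},
  {"tx":0,"ty":0,"tz":0,"ax":0,"ay":0,"az":-0.31},
  {"tx":0,"ty":0,"tz":0,"ax":0,"ay":0,"az":0},
])

```text
time_s: 21.15
ee_pos: [0.4916, -0.3211, 0.336]
eef_rot: [-3.141, -0.001, 1.641]
force: [1.2, 0.4, -1.5]
grip_width: 0.0536
grip_force: 18.0
```

Run:
```python
from h import *
from station import camera
go(*DST['cup'],.337,EY)
a=camera("scene")
cv2.imwrite("pics/s4.png",cv2.resize(a["pixels"][150:300,300:450],None,fx=3,fy=3)[:,:,::-1])
```

```text
t 21.15 pos [ 0.4916 -0.3211  0.336 ] rpy [-3.1406e+00 -8.0000e-04  1.6408e+00] F [ 1.2  0.4 -1.5] w 0.0536 gf 18.0
 shift [14.09  1.35 -0.02] turn [-0.01 -0.01  0.01] shift in target axes [14.09  1.33 -0.03]
```

View pics/s4.png

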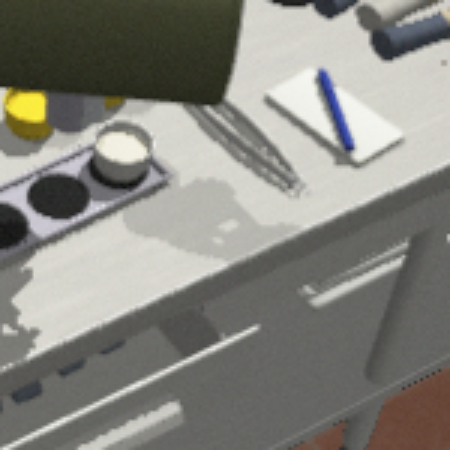

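The cup is off its mat, which shows empty at (58,193), and the gripper still holds it. I'll carry it across.

Call:
apply_moves([
  {"tx":0.4,"ty":0.05,"tz":0,"ax":0,"ay":0,"az":0},
  {"tx":0.8,"ty":0.08,"tz":0,"ax":0,"ay":0,"az":0},
  {"tx":0.9,"ty":0.08,"tz":0,"ax":0,"ay":0,"az":0},
  {"tx":0.9,"ty":0.08,"tz":0,"ax":0,"ay":0,"az":0},
  {"tx":0.9,"ty":0.08,"tz":0,"ax":0,"ay":0,"az":0},
  {"tx":0.9,"ty":0.08,"tz":0,"ax":0,"ay":0,"az":0},
  {"tx":0.9,"ty":0.08,"tz":0,"ax":0,"ay":0,"az":0},
  {"tx":0.9,"ty":0.08,"tz":0,"ax":0,"ay":0,"az":0},
  {"tx":0.9,"ty":0.08,"tz":0,"ax":0,"ay":0,"az":0},
  {"tx":0.9,"ty":0.08,"tz":0,"ax":0,"ay":0,"az":0},
  {"tx":0.9,"ty":0.08,"tz":0,"ax":0,"ay":0,"az":0},
  {"tx":0.9,"ty":0.08,"tz":0,"ax":0,"ay":0,"az":0},
])

```text
time_s: 22.7
ee_pos: [0.4976, -0.0118, 0.3368]
eef_rot: [-3.141, -0.0, 1.641]
force: [0.2, 0.8, -0.7]
grip_width: 0.0541
grip_force: 18.0
```

Call:
apply_moves([
  {"tx":0.9,"ty":0.08,"tz":0,"ax":0,"ay":0,"az":0},
  {"tx":0.9,"ty":0.08,"tz":0,"ax":0,"ay":0,"az":0},
  {"tx":0.9,"ty":0.08,"tz":0,"ax":0,"ay":0,"az":0},
  {"tx":0.7,"ty":0.08,"tz":0,"ax":0,"ay":0,"az":0},
  {"tx":0.49,"ty":0.08,"tz":0,"ax":0,"ay":0,"az":0},
  {"tx":0,"ty":0,"tz":0,"ax":0,"ay":0,"az":0},
  {"tx":0,"ty":0,"tz":0.7,"ax":0,"ay":0,"az":0},
  {"tx":0,"ty":0,"tz":0.8,"ax":0,"ay":0,"az":0},
  {"tx":0,"ty":0,"tz":0.8,"ax":0,"ay":0,"az":0},
  {"tx":0,"ty":0,"tz":0,"ax":0,"ay":0,"az":0},
])

```text
time_s: 23.95
ee_pos: [0.5019, 0.1028, 0.2666]
eef_rot: [-3.138, 0.0, 1.64]
force: [1.2, -0.3, -0.5]
grip_width: 0.0539
grip_force: 18.0
```

Run:
```python
from h import *
from station import camera
go(*DST['cup'],.223,EY)
a=camera("scene");b=camera("top")
im=np.hstack([cv2.resize(a["pixels"][200:300,100:225],None,fx=3.2,fy=3.2),cv2.resize(b["pixels"][170:270,110:235],None,fx=3.2,fy=3.2)])
cv2.imwrite("pics/s5.png",im[:,:,::-1])
```

```text
t 23.95 pos [0.5019 0.1028 0.2666] rpy [-3.1385e+00  3.0000e-04  1.6395e+00] F [ 1.2 -0.3 -0.5] w 0.0539 gf 18.0
 shift [0.02 0.02 1.45] turn [-0.04  0.   -0.  ] shift in target axes [0.02 0.02 1.45]
```

View pics/s5.png

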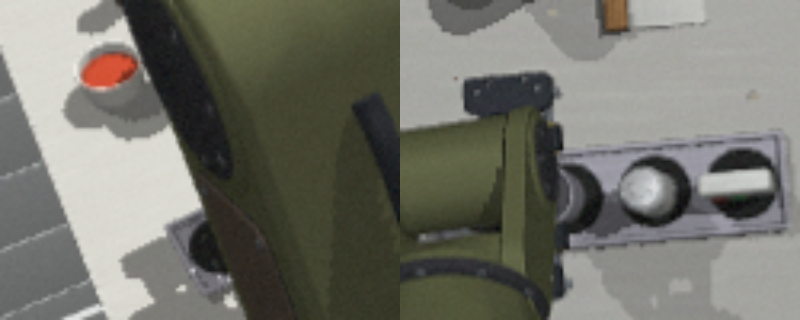

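The cup is held upright over its mat, with its lip at about (575,200), and the shaker and timer are undisturbed. I'll lower it.

Call:
apply_moves([
  {"tx":0,"ty":0,"tz":0.6,"ax":0,"ay":0,"az":0},
  {"tx":0,"ty":0,"tz":0.4,"ax":0,"ay":0,"az":0},
  {"tx":0,"ty":0,"tz":0.2,"ax":0,"ay":0,"az":0},
  {"tx":0,"ty":0,"tz":0.15,"ax":0,"ay":0,"az":0},
  {"tx":0,"ty":0,"tz":0.1,"ax":0,"ay":0,"az":0},
  {"tx":0,"ty":0,"tz":0.03,"ax":0,"ay":0,"az":0},
  {"tx":0,"ty":0,"tz":0,"ax":0,"ay":0,"az":0},
])

```text
time_s: 24.92
ee_pos: [0.5023, 0.1033, 0.2236]
eef_rot: [3.141, -0.0, 1.64]
force: [0.3, 0.3, -0.4]
grip_width: 0.0537
grip_force: 18.0
```

Call:
apply_moves([
  {"tx":0,"ty":0,"tz":0,"ax":0,"ay":0,"az":0},
  {"tx":0,"ty":0,"tz":0,"ax":0,"ay":0,"az":0},
  {"tx":0,"ty":0,"tz":0,"ax":0,"ay":0,"az":0},
  {"tx":0,"ty":0,"tz":0,"ax":0,"ay":0,"az":0},
  {"tx":0,"ty":0,"tz":0,"ax":0,"ay":0,"az":0},
  {"tx":0,"ty":0,"tz":-0.3,"ax":0,"ay":0,"az":0},
  {"tx":0,"ty":0,"tz":-0.9,"ax":0,"ay":0,"az":0},
  {"tx":0,"ty":0,"tz":-1,"ax":0,"ay":0,"az":0.1},
  {"tx":0,"ty":0,"tz":-1,"ax":0,"ay":0,"az":0.1},
  {"tx":0,"ty":0,"tz":-0.3,"ax":0,"ay":0,"az":0.11},
  {"tx":0,"ty":0,"tz":0,"ax":0,"ay":0,"az":0},
], jaw=0)

```text
time_s: 26.3
ee_pos: [0.5022, 0.1033, 0.3284]
eef_rot: [3.141, -0.0, 1.613]
force: [0.4, 0.4, -0.0]
grip_width: 0.0938
grip_force: 0.0
```

```bash
python3 -c "
from h import *
go(*OBJ['ramekin'],.31,FY)"
```

```text
t 26.3 pos [0.5022 0.1033 0.3284] rpy [ 3.1411 -0.      1.613 ] F [ 0.4  0.4 -0. ] w 0.0938 gf 0.0
 shift [-16.78  -0.92   0.61] turn [ 0.01 -0.    0.  ] shift in target axes [-16.78  -0.92   0.61]
```

Call:
apply_moves([
  {"tx":-1,"ty":-0.05,"tz":0,"ax":0,"ay":0,"az":0},
  {"tx":-1,"ty":-0.05,"tz":0,"ax":0,"ay":0,"az":0},
  {"tx":-1,"ty":-0.05,"tz":0,"ax":0,"ay":0,"az":0},
  {"tx":-1,"ty":-0.05,"tz":0,"ax":0,"ay":0,"az":0},
  {"tx":-1,"ty":-0.05,"tz":0,"ax":0,"ay":0,"az":0},
  {"tx":-1,"ty":-0.05,"tz":0,"ax":0,"ay":0,"az":0},
  {"tx":-1,"ty":-0.05,"tz":0,"ax":0,"ay":0,"az":0},
  {"tx":-1,"ty":-0.05,"tz":0,"ax":0,"ay":0,"az":0},
  {"tx":-1,"ty":-0.05,"tz":0,"ax":0,"ay":0,"az":0},
  {"tx":-1,"ty":-0.05,"tz":0,"ax":0,"ay":0,"az":0},
  {"tx":-1,"ty":-0.05,"tz":0,"ax":0,"ay":0,"az":0},
  {"tx":-1,"ty":-0.05,"tz":0,"ax":0,"ay":0,"az":0},
])

```text
time_s: 27.8
ee_pos: [0.4993, -0.2581, 0.3268]
eef_rot: [-3.14, -0.001, 1.613]
force: [-0.2, 0.4, 1.2]
grip_width: 0.0937
grip_force: 0.0
```

Call:
apply_moves([
  {"tx":-1,"ty":-0.06,"tz":0,"ax":0,"ay":0,"az":0},
  {"tx":-1,"ty":-0.06,"tz":0,"ax":0,"ay":0,"az":0},
  {"tx":-1,"ty":-0.05,"tz":0,"ax":0,"ay":0,"az":0},
  {"tx":-1,"ty":-0.05,"tz":0,"ax":0,"ay":0,"az":0},
  {"tx":-0.78,"ty":-0.1,"tz":0,"ax":0,"ay":0,"az":0},
  {"tx":0,"ty":0,"tz":0.8,"ax":0,"ay":0,"az":0},
  {"tx":0,"ty":0,"tz":0.7,"ax":0,"ay":0,"az":0},
  {"tx":0,"ty":0,"tz":0,"ax":0,"ay":0,"az":0},
])

```text
time_s: 28.8
ee_pos: [0.4956, -0.4006, 0.2805]
eef_rot: [-3.138, -0.003, 1.613]
force: [-0.7, -0.1, -0.0]
grip_width: 0.0939
grip_force: 0.0
```

Run:
```python
from h import *
from station import camera
go(*OBJ['ramekin'],.221,FY)
a=camera("scene");b=camera("top")
im=np.hstack([cv2.resize(a["pixels"][130:255,260:416],None,fx=2.56,fy=2.56),cv2.resize(b["pixels"][170:270,110:235],None,fx=3.2,fy=3.2)])
cv2.imwrite("pics/s6.png",im[:,:,::-1])
```

```text
t 28.8 pos [ 0.4956 -0.4006  0.2805] rpy [-3.1381 -0.0035  1.6131] F [-0.7 -0.1 -0. ] w 0.0939 gf 0.0
 shift [-0.01  0.01  1.98] turn [-0.04 -0.04  0.  ] shift in target axes [-0.    0.    1.98]
```

View pics/s6.png

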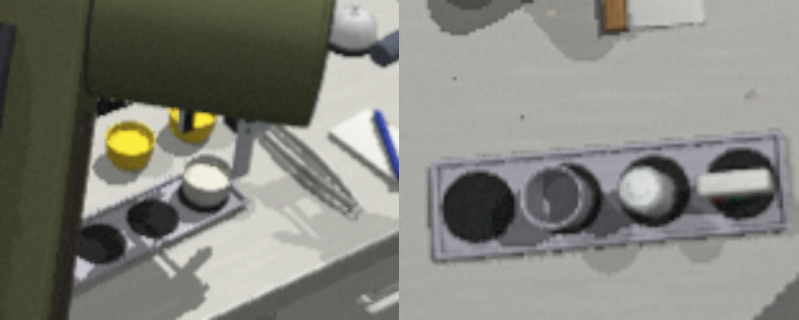

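Three are placed upright: cup (558,197), shaker (645,190) and timer (735,183). The ramekin at (207,182) sits between the open fingers. I'll descend and grip its upper half.

Call:
apply_moves([
  {"tx":0,"ty":0,"tz":0.7,"ax":0,"ay":0,"az":0},
  {"tx":0,"ty":0,"tz":0.7,"ax":0,"ay":0,"az":0},
  {"tx":0,"ty":0,"tz":0.4,"ax":0,"ay":0,"az":0},
  {"tx":0,"ty":0,"tz":0.25,"ax":0,"ay":0,"az":0},
  {"tx":0,"ty":0,"tz":0,"ax":0,"ay":0,"az":0},
])

```text
time_s: 29.52
ee_pos: [0.496, -0.4009, 0.2221]
eef_rot: [3.142, 0.0, 1.613]
force: [0.0, -0.0, -0.1]
grip_width: 0.0939
grip_force: 0.0
```

Call:
apply_moves([
  {"tx":0,"ty":0,"tz":0,"ax":0,"ay":0,"az":0},
  {"tx":0,"ty":0,"tz":0,"ax":0,"ay":0,"az":0},
  {"tx":0,"ty":0,"tz":0,"ax":0,"ay":0,"az":0},
  {"tx":0,"ty":0,"tz":0,"ax":0,"ay":0,"az":0},
  {"tx":0,"ty":0,"tz":0,"ax":0,"ay":0,"az":0},
  {"tx":0,"ty":0,"tz":0,"ax":0,"ay":0,"az":0},
], jaw=1, force=18)

```text
time_s: 30.28
ee_pos: [0.496, -0.4009, 0.2223]
eef_rot: [3.141, 0.0, 1.613]
force: [1.4, 1.0, 3.1]
grip_width: 0.0633
grip_force: 18.0
```

Call:
apply_moves([
  {"tx":0,"ty":0,"tz":-0.2,"ax":0,"ay":0,"az":0},
  {"tx":0,"ty":0,"tz":-0.4,"ax":0,"ay":0,"az":0},
  {"tx":0,"ty":0,"tz":-0.7,"ax":0,"ay":0,"az":0},
  {"tx":0,"ty":0,"tz":-0.8,"ax":0,"ay":0,"az":0},
  {"tx":0,"ty":0,"tz":-0.8,"ax":0,"ay":0,"az":0},
  {"tx":0,"ty":0,"tz":-0.7,"ax":0,"ay":0,"az":0},
  {"tx":0,"ty":0,"tz":-0.4,"ax":0,"ay":0,"az":0},
  {"tx":0,"ty":0,"tz":0,"ax":0,"ay":0,"az":-0.31},
  {"tx":0,"ty":0,"tz":0,"ax":0,"ay":0,"az":0},
])

```text
time_s: 31.4
ee_pos: [0.4959, -0.4008, 0.3412]
eef_rot: [-3.141, -0.001, 1.641]
force: [-1.2, 0.8, -1.2]
grip_width: 0.0629
grip_force: 18.0
```

Run:
```python
from h import *
from station import camera
go(*DST['ramekin'],.339,EY)
a=camera("scene")
cv2.imwrite("pics/s7.png",cv2.resize(a["pixels"][130:255,260:416],None,fx=4,fy=4)[:,:,::-1])
```

```text
t 31.4 pos [ 0.4959 -0.4008  0.3412] rpy [-3.1408e+00 -8.0000e-04  1.6408e+00] F [-1.2  0.8 -1.2] w 0.0629 gf 18.0
 shift [19.42  1.39  0.09] turn [-0.01 -0.01  0.01] shift in target axes [19.42  1.37  0.07]
```

View pics/s7.png

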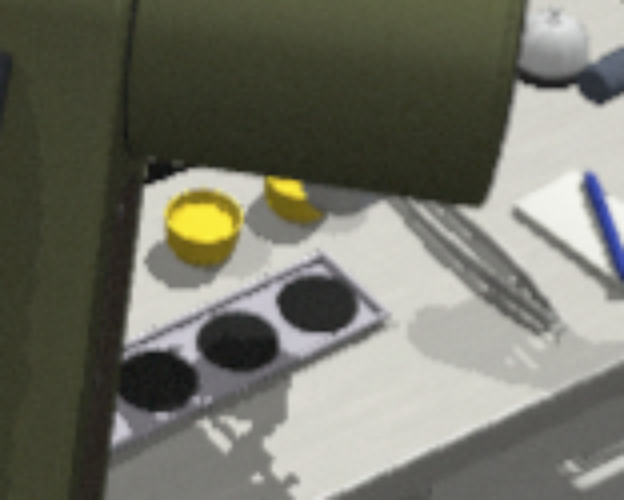

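The ramekin is lifted and its mat shows empty at (318,302). I'll carry it across to the leftmost mat.

Call:
apply_moves([
  {"tx":0.4,"ty":0.06,"tz":0,"ax":0,"ay":0,"az":0},
  {"tx":0.8,"ty":0.06,"tz":0,"ax":0,"ay":0,"az":0},
  {"tx":0.9,"ty":0.06,"tz":0,"ax":0,"ay":0,"az":0},
  {"tx":0.9,"ty":0.06,"tz":0,"ax":0,"ay":0,"az":0},
  {"tx":0.9,"ty":0.06,"tz":0,"ax":0,"ay":0,"az":0},
  {"tx":0.9,"ty":0.06,"tz":0,"ax":0,"ay":0,"az":0},
  {"tx":0.9,"ty":0.06,"tz":0,"ax":0,"ay":0,"az":0},
  {"tx":0.9,"ty":0.06,"tz":0,"ax":0,"ay":0,"az":0},
  {"tx":0.9,"ty":0.06,"tz":0,"ax":0,"ay":0,"az":0},
  {"tx":0.9,"ty":0.06,"tz":0,"ax":0,"ay":0,"az":0},
  {"tx":0.9,"ty":0.06,"tz":0,"ax":0,"ay":0,"az":0},
  {"tx":0.9,"ty":0.06,"tz":0,"ax":0,"ay":0,"az":0},
])

```text
time_s: 32.95
ee_pos: [0.4959, -0.0926, 0.3417]
eef_rot: [-3.141, -0.0, 1.64]
force: [1.3, -0.0, -0.1]
grip_width: 0.063
grip_force: 18.0
```

Call:
apply_moves([
  {"tx":0.9,"ty":0.06,"tz":0,"ax":0,"ay":0,"az":0},
  {"tx":0.9,"ty":0.06,"tz":0,"ax":0,"ay":0,"az":0},
  {"tx":0.9,"ty":0.06,"tz":0,"ax":0,"ay":0,"az":0},
  {"tx":0.9,"ty":0.06,"tz":0,"ax":0,"ay":0,"az":0},
  {"tx":0.9,"ty":0.06,"tz":0,"ax":0,"ay":0,"az":0},
  {"tx":0.9,"ty":0.06,"tz":0,"ax":0,"ay":0,"az":0},
  {"tx":0.9,"ty":0.06,"tz":0,"ax":0,"ay":0,"az":0},
  {"tx":0.9,"ty":0.06,"tz":0,"ax":0,"ay":0,"az":0},
  {"tx":0.9,"ty":0.06,"tz":0,"ax":0,"ay":0,"az":0},
  {"tx":0.82,"ty":0.06,"tz":0,"ax":0,"ay":0,"az":0},
  {"tx":0.3,"ty":0.05,"tz":0,"ax":0,"ay":0,"az":0},
  {"tx":0,"ty":0,"tz":0,"ax":0,"ay":0,"az":0},
])

```text
time_s: 34.45
ee_pos: [0.4964, 0.1834, 0.3417]
eef_rot: [-3.141, 0.0, 1.641]
force: [0.4, -0.3, -1.8]
grip_width: 0.0634
grip_force: 18.0
```

```bash
python3 -c "
from h import *
go(*DST['ramekin'],.2225,EY)"
```

```text
t 34.45 pos [0.4964 0.1834 0.3417] rpy [-3.1412e+00  1.0000e-04  1.6408e+00] F [ 0.4 -0.3 -1.8] w 0.0634 gf 18.0
 shift [-0.    0.02  3.97] turn [-0.    0.    0.01] shift in target axes [-0.    0.01  3.97]
```

Call:
apply_moves([
  {"tx":0,"ty":0,"tz":0.7,"ax":0,"ay":0,"az":0},
  {"tx":0,"ty":0,"tz":0.8,"ax":0,"ay":0,"az":0},
  {"tx":0,"ty":0,"tz":0.8,"ax":0,"ay":0,"az":0},
  {"tx":0,"ty":0,"tz":0.7,"ax":0,"ay":0,"az":0},
  {"tx":0,"ty":0,"tz":0.4,"ax":0,"ay":0,"az":0},
  {"tx":0,"ty":0,"tz":0.25,"ax":0,"ay":0,"az":0},
  {"tx":0,"ty":0,"tz":0.15,"ax":0,"ay":0,"az":0},
  {"tx":0,"ty":0,"tz":0.1,"ax":0,"ay":0,"az":0},
  {"tx":0,"ty":0,"tz":0.06,"ax":0,"ay":0,"az":0},
  {"tx":0,"ty":0,"tz":0,"ax":0,"ay":0,"az":0},
])

```text
time_s: 35.7
ee_pos: [0.4966, 0.1833, 0.2233]
eef_rot: [3.141, -0.0, 1.64]
force: [0.7, 0.1, -1.6]
grip_width: 0.0625
grip_force: 18.0
```

Call:
apply_moves([
  {"tx":0,"ty":0,"tz":0,"ax":0,"ay":0,"az":0},
  {"tx":0,"ty":0,"tz":0,"ax":0,"ay":0,"az":0},
  {"tx":0,"ty":0,"tz":0,"ax":0,"ay":0,"az":0},
  {"tx":0,"ty":0,"tz":0,"ax":0,"ay":0,"az":0},
  {"tx":0,"ty":0,"tz":-0.3,"ax":0,"ay":0,"az":0},
  {"tx":0,"ty":0,"tz":-0.9,"ax":0,"ay":0,"az":0},
  {"tx":0,"ty":0,"tz":-1,"ax":0,"ay":0,"az":0},
  {"tx":0,"ty":0,"tz":-1,"ax":0,"ay":0,"az":0},
  {"tx":0,"ty":0,"tz":-1,"ax":0,"ay":0,"az":0},
  {"tx":-1,"ty":0,"tz":-0.3,"ax":0,"ay":0,"az":0},
  {"tx":-1,"ty":0,"tz":0,"ax":0,"ay":0,"az":0},
  {"tx":-1,"ty":0,"tz":0,"ax":0,"ay":0,"az":0},
], jaw=0)

```text
time_s: 37.2
ee_pos: [0.5027, 0.0926, 0.359]
eef_rot: [3.141, 0.0, 1.64]
force: [-0.3, 0.4, -0.9]
grip_width: 0.0941
grip_force: 0.0
```

Call:
apply_moves([
  {"tx":-1,"ty":0,"tz":0,"ax":0,"ay":0,"az":0},
  {"tx":-1,"ty":0,"tz":0,"ax":0,"ay":0,"az":0},
  {"tx":-1,"ty":0,"tz":0,"ax":0,"ay":0,"az":0},
  {"tx":-1,"ty":0,"tz":0,"ax":0,"ay":0,"az":0},
  {"tx":-1,"ty":0,"tz":0,"ax":0,"ay":0,"az":0},
  {"tx":-1,"ty":0,"tz":0,"ax":0,"ay":0,"az":0},
  {"tx":-1,"ty":0,"tz":0,"ax":0,"ay":0,"az":0},
  {"tx":-1,"ty":0,"tz":0,"ax":0,"ay":0,"az":0},
  {"tx":-1,"ty":0,"tz":0,"ax":0,"ay":0,"az":0},
  {"tx":-1,"ty":0,"tz":0,"ax":0,"ay":0,"az":0},
  {"tx":-1,"ty":0,"tz":0,"ax":0,"ay":0,"az":0},
  {"tx":0,"ty":0,"tz":0,"ax":0,"ay":0,"az":0},
])

```text
time_s: 38.7
ee_pos: [0.5254, -0.2371, 0.3585]
eef_rot: [3.141, 0.0, 1.638]
force: [0.3, 0.2, 0.2]
grip_width: 0.0942
grip_force: 0.0
```

Run:
```python
from h import *
from station import camera
b=camera("top")
cv2.imwrite("pics/s8.png",cv2.resize(b["pixels"][100:270,100:260],None,fx=3.5,fy=3.5)[:,:,::-1])
```

```text
(no output)
```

View pics/s8.png

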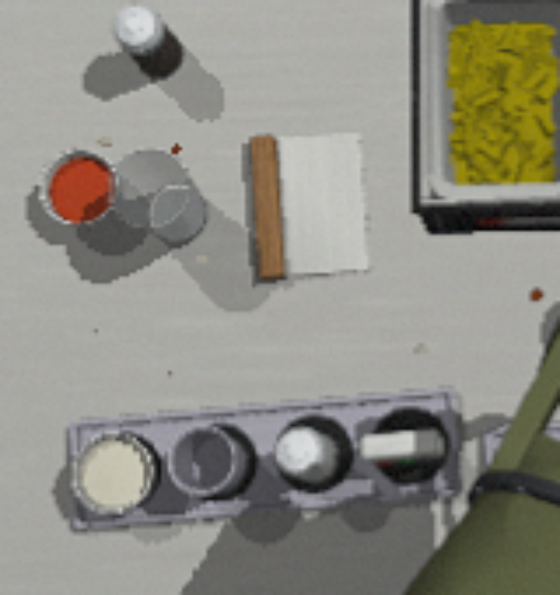

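All four stand upright: ramekin (116,472), cup (209,462), shaker (308,453), timer (402,445). The tumbler and scraper are unmoved. I'll check the ramekin, cup and shaker against their mats, then hand in.

Run:
```python
from h import *
import pickle
c=pickle.load(open("cam0.pkl","rb"))["top"]
for k,(u,v),z in[("ramekin",(116,472),.046),("cup",(209,462),.073),("shaker",(304,454),.092),("timer",(402,445),.071)]:
    p=ray(c,((u+.5)/3.5-.5+100,(v+.5)/3.5-.5+100),z); print(k,p.round(4),(p[:2]-DST[k]).round(4))
```

```text
ramekin [0.4945 0.177  0.046 ] [-0.0023 -0.0063]
cup [0.4991 0.0962 0.073 ] [-0.0032 -0.0072]
shaker [0.5025 0.0181 0.092 ] [-0.0053 -0.0055]
timer [ 0.5094 -0.0559  0.071 ] [-0.0039  0.0003]
```

Run:
```python
from h import *
from station import camera
import pickle
c0=pickle.load(open("cam0.pkl","rb"))["top"]; c1=camera("top")
def blobs(c,x0,x1,m):
    n,l,s,ce=cv2.connectedComponentsWithStats(m.astype(np.uint8))
    return [(ce[i]+[x0,205],s[i,:4]+[x0,205,0,0],s[i,4]) for i in range(1,n) if s[i,4]>40]
for nm,c,x0,x1 in(("before",c0,235,360),("after",c1,115,240)):
    p=c["pixels"][205:255,x0:x1].astype(int); 
    for t,m in(("cream",(p[...,0]-p[...,2]>18)&(p[...,0]>150)),("white",(p.min(2)>170)&(np.ptp(p,axis=2)<14))):
        for b in blobs(c,x0,x1,m):
            print(nm,t,b[0].round(2),b[1],b[2],[ray(c,b[0],z)[:2].round(4).tolist() for z in(.040,.071,.092)])
c=c1
im=np.hstack([c["pixels"][205:255,115:180]]); cv2.imwrite("pics/s9.png",cv2.resize(im,None,fx=10,fy=10,interpolation=cv2.INTER_NEAREST)[:,:,::-1])
```

```text
before cream [337.9 230.4] [329 222  18  18] 177 [[0.4942, -0.4008], [0.4924, -0.3957], [0.4912, -0.3923]]
before white [282.76 232.87] [277 228  12  11] 101 [[0.4903, -0.2456], [0.4886, -0.2443], [0.4875, -0.2434]]
before white [252.16 233.92] [242 231  21   7] 112 [[0.4891, -0.1591], [0.4875, -0.1598], [0.4863, -0.1603]]
after cream [132.38 235.49] [124 227  17  18] 211 [[0.4921, 0.1798], [0.4903, 0.1709], [0.4892, 0.1649]]
after white [184.97 228.  ] [179 223  13  11] 110 [[0.5099, 0.0312], [0.5078, 0.0259], [0.5063, 0.0223]]
after white [210.35 226.61] [204 223  14   7] 74 [[0.5123, -0.0409], [0.5101, -0.0444], [0.5086, -0.0468]]
```

View pics/s9.png

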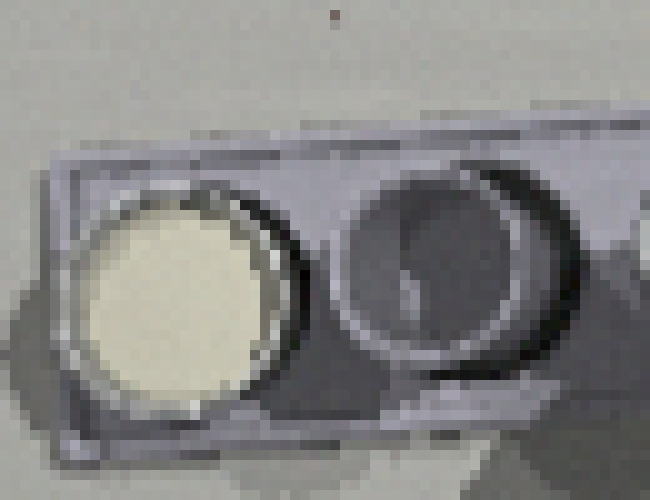

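Run:
```python
from h import *
from station import camera
from scipy.optimize import minimize
import pickle
d0=pickle.load(open("cam0.pkl","rb")); c0=d0["top"]; c1=camera("top"); s1=camera("scene")
pickle.dump((c1,s1),open("cam1.pkl","wb"))
th=np.linspace(0,2*np.pi,120,endpoint=False)
def prj(c,P): return cv2.projectPoints(P,cv2.Rodrigues(np.array(c["R"]))[0],np.array(c["t"]),c["camera_matrix"],np.array(c["dist"]))[0][:,0]
def fit(c,xy,z,r):
    g=cv2.GaussianBlur(c["pixels"],(0,0),.8).astype(np.float32)
    G=sum(np.hypot(cv2.Sobel(g[...,i],cv2.CV_32F,1,0),cv2.Sobel(g[...,i],cv2.CV_32F,0,1)) for i in range(3))
    def sc(q):
        P=np.c_[q[0]+r*np.cos(th),q[1]+r*np.sin(th),np.full(120,z)]
        u=prj(c,P).astype(np.float32); return np.minimum(cv2.remap(G,u[:,:1],u[:,1:],1),400).mean()
    grid=[(sc((xy[0]+a,xy[1]+b)),a,b) for a in np.arange(-.01,.0101,.001) for b in np.arange(-.01,.0101,.001)]
    grid.sort(reverse=True); t=np.array(grid[:8]); return (np.array(xy)+t[:,1:].mean(0)).round(4),t[0,0].round(1),t[:,1:].mean(0).round(4)
for k,z,r in(("ramekin",.046,.0325),("cup",.073,.028),("shaker",.009,.021)):
    print(k,"before",fit(c0,OBJ[k],z,r),"after",fit(c1,DST[k],z,r))
    print("   scene after",fit(s1,DST[k],z,r), prj(s1,np.array([[*DST[k],z]])).round(0))
for k in DST: print("mat",k,"top",fit(c0,DST[k],.009,.033)[2],"scene",fit(d0["scene"],DST[k],.009,.033)[2])
```

```text
ramekin before (array([ 0.4957, -0.3923]), np.float64(339.2), array([-0.    ,  0.0084])) after (array([0.4933, 0.1808]), np.float64(350.6), array([-0.0035, -0.0025]))
   scene after (array([0.494 , 0.1829]), np.float64(386.2), array([-0.0028, -0.0004])) [[169. 268.]]
cup before (array([ 0.492 , -0.3168]), np.float64(364.3), array([0.0004, 0.0042])) after (array([0.4999, 0.0994]), np.float64(383.0), array([-0.0024, -0.004 ]))
   scene after (array([0.5022, 0.1023]), np.float64(370.3), array([-0.0001, -0.0011])) [[193. 250.]]
shaker before (array([ 0.4922, -0.2434]), np.float64(400.0), array([ 0.0047, -0.0009])) after (array([0.5098, 0.0316]), np.float64(388.7), array([0.002, 0.008]))
   scene after (array([0.5074, 0.0137]), np.float64(60.6), array([-0.0004, -0.0099])) [[220. 252.]]
mat timer top [0.0006 0.0014] scene [0.0039 0.0054]
mat shaker top [0.0011 0.0001] scene [0.0047 0.0022]
mat cup top [0.0009 0.0004] scene [0.0052 0.0022]
mat ramekin top [0.0017 0.0002] scene [ 0.005  -0.0005]
```

Shaker, cup and timer are within about 3–4 mm of their mat centres. The ramekin reads about 5 mm off, toward −x and −y, and time is ample, so I'll regrip it and nudge it +3 mm x, +4 mm y.

Call:
apply_moves([
  {"tx":1,"ty":0,"tz":0,"ax":0,"ay":0,"az":0},
  {"tx":1,"ty":0,"tz":0,"ax":0,"ay":0,"az":0},
  {"tx":1,"ty":0,"tz":0,"ax":0,"ay":0,"az":0},
  {"tx":1,"ty":0,"tz":0,"ax":0,"ay":0,"az":0},
  {"tx":1,"ty":0,"tz":0,"ax":0,"ay":0,"az":0},
  {"tx":1,"ty":0,"tz":0,"ax":0,"ay":0,"az":0},
  {"tx":1,"ty":0,"tz":0,"ax":0,"ay":0,"az":0},
  {"tx":1,"ty":0,"tz":0,"ax":0,"ay":0,"az":0},
  {"tx":1,"ty":0,"tz":0,"ax":0,"ay":0,"az":0},
  {"tx":1,"ty":0,"tz":0,"ax":0,"ay":0,"az":0},
  {"tx":1,"ty":0,"tz":0,"ax":0,"ay":0,"az":0},
  {"tx":1,"ty":0,"tz":0,"ax":0,"ay":0,"az":0},
])

```text
time_s: 40.4
ee_pos: [0.5001, 0.1251, 0.3585]
eef_rot: [3.141, -0.0, 1.641]
force: [0.5, -0.2, 0.7]
grip_width: 0.0942
grip_force: 0.0
```

Call:
apply_moves([
  {"tx":1,"ty":0,"tz":0,"ax":0,"ay":0,"az":0},
  {"tx":1,"ty":0,"tz":0,"ax":0,"ay":0,"az":0},
  {"tx":0,"ty":0,"tz":0,"ax":0,"ay":0,"az":0},
  {"tx":0,"ty":0,"tz":0,"ax":0,"ay":0,"az":0},
])

```text
time_s: 40.9
ee_pos: [0.4963, 0.1831, 0.3582]
eef_rot: [-3.142, 0.0, 1.641]
force: [0.2, -0.3, -0.4]
grip_width: 0.0936
grip_force: 0.0
```

```bash
python3 -c "
from h import *
go(.4966,.1833,.2228,EY)"
```

```text
t 40.9 pos [0.4963 0.1831 0.3582] rpy [-3.1416e+00  1.0000e-04  1.6408e+00] F [ 0.2 -0.3 -0.4] w 0.0936 gf 0.0
 shift [0.01 0.01 4.51] turn [-0.    0.    0.01] shift in target axes [0.01 0.01 4.51]
```

Call:
apply_moves([
  {"tx":0,"ty":0,"tz":0.8,"ax":0,"ay":0,"az":0},
  {"tx":0,"ty":0,"tz":0.9,"ax":0,"ay":0,"az":0},
  {"tx":0,"ty":0,"tz":0.9,"ax":0,"ay":0,"az":0},
  {"tx":0,"ty":0,"tz":0.8,"ax":0,"ay":0,"az":0},
  {"tx":0,"ty":0,"tz":0.6,"ax":0,"ay":0,"az":0},
  {"tx":0,"ty":0,"tz":0.3,"ax":0,"ay":0,"az":0},
  {"tx":0,"ty":0,"tz":0.18,"ax":0,"ay":0,"az":0},
  {"tx":0,"ty":0,"tz":0,"ax":0,"ay":0,"az":0},
])

```text
time_s: 41.9
ee_pos: [0.4967, 0.1832, 0.2239]
eef_rot: [3.141, -0.0, 1.64]
force: [-0.3, -0.0, 0.1]
grip_width: 0.0939
grip_force: 0.0
```

Call:
apply_moves([
  {"tx":0,"ty":0,"tz":0,"ax":0,"ay":0,"az":0},
  {"tx":0,"ty":0,"tz":0,"ax":0,"ay":0,"az":0},
  {"tx":0,"ty":0,"tz":0,"ax":0,"ay":0,"az":0},
  {"tx":0,"ty":0,"tz":0,"ax":0,"ay":0,"az":0},
  {"tx":0,"ty":0,"tz":0,"ax":0,"ay":0,"az":0},
  {"tx":0,"ty":0,"tz":0,"ax":0,"ay":0,"az":0},
  {"tx":0,"ty":0,"tz":-0.1,"ax":0,"ay":0,"az":0},
  {"tx":0,"ty":0,"tz":-0.1,"ax":0,"ay":0,"az":0},
  {"tx":0.13,"ty":0.1,"tz":0,"ax":0,"ay":0,"az":0},
  {"tx":0,"ty":0,"tz":0.1,"ax":0,"ay":0,"az":0},
  {"tx":0,"ty":0,"tz":0.09,"ax":0,"ay":0,"az":0},
  {"tx":0,"ty":0,"tz":0,"ax":0,"ay":0,"az":0},
], jaw=1, force=18)

```text
time_s: 43.4
ee_pos: [0.4993, 0.1873, 0.2239]
eef_rot: [-3.141, 0.0, 1.64]
force: [-1.0, 0.4, 1.0]
grip_width: 0.063
grip_force: 18.0
```

Call:
apply_moves([
  {"tx":0,"ty":0,"tz":0,"ax":0,"ay":0,"az":0},
  {"tx":0,"ty":0,"tz":0,"ax":0,"ay":0,"az":0},
  {"tx":0,"ty":0,"tz":0,"ax":0,"ay":0,"az":0},
  {"tx":0,"ty":0,"tz":0,"ax":0,"ay":0,"az":0},
  {"tx":0,"ty":0,"tz":-0.3,"ax":0,"ay":0,"az":0},
  {"tx":0,"ty":0,"tz":-0.9,"ax":0,"ay":0,"az":0},
  {"tx":0,"ty":0,"tz":-1,"ax":0,"ay":0,"az":0},
  {"tx":0,"ty":0,"tz":-1,"ax":0,"ay":0,"az":0},
  {"tx":0,"ty":0,"tz":-1,"ax":0,"ay":0,"az":0},
  {"tx":-1,"ty":0,"tz":-0.3,"ax":0,"ay":0,"az":0},
  {"tx":-1,"ty":0,"tz":0,"ax":0,"ay":0,"az":0},
  {"tx":-1,"ty":0,"tz":0,"ax":0,"ay":0,"az":0},
], jaw=0)

```text
time_s: 44.9
ee_pos: [0.5054, 0.0967, 0.3599]
eef_rot: [3.141, -0.0, 1.64]
force: [0.1, -0.3, 0.6]
grip_width: 0.0943
grip_force: 0.0
```

Call:
apply_moves([
  {"tx":-1,"ty":0,"tz":0,"ax":0,"ay":0,"az":0},
  {"tx":-1,"ty":0,"tz":0,"ax":0,"ay":0,"az":0},
  {"tx":-1,"ty":0,"tz":0,"ax":0,"ay":0,"az":0},
  {"tx":-1,"ty":0,"tz":0,"ax":0,"ay":0,"az":0},
  {"tx":-1,"ty":0,"tz":0,"ax":0,"ay":0,"az":0},
  {"tx":-1,"ty":0,"tz":0,"ax":0,"ay":0,"az":0},
  {"tx":-1,"ty":0,"tz":0,"ax":0,"ay":0,"az":0},
  {"tx":-1,"ty":0,"tz":0,"ax":0,"ay":0,"az":0},
  {"tx":-1,"ty":0,"tz":0,"ax":0,"ay":0,"az":0},
  {"tx":-1,"ty":0,"tz":0,"ax":0,"ay":0,"az":0},
  {"tx":-1,"ty":0,"tz":0,"ax":0,"ay":0,"az":0},
  {"tx":0,"ty":0,"tz":0,"ax":0,"ay":0,"az":0},
])

```text
time_s: 46.4
ee_pos: [0.5282, -0.233, 0.3594]
eef_rot: [3.141, 0.0, 1.638]
force: [-0.4, -0.1, 0.3]
grip_width: 0.0939
grip_force: 0.0
```

Run:
```python
from h import *
from station import camera
b=camera("top")
p=b["pixels"][205:255,115:240].astype(int); m=((p[...,0]-p[...,2]>18)&(p[...,0]>150)).astype(np.uint8)
n,l,s,ce=cv2.connectedComponentsWithStats(m)
for i in range(1,n):
    if s[i,4]>40: print(ce[i]+[115,205],s[i],ray(b,ce[i]+[115,205],.040))
cv2.imwrite("pics/s10.png",cv2.resize(b["pixels"][195:262,110:235],None,fx=6,fy=6,interpolation=cv2.INTER_CUBIC)[:,:,::-1])
```

```text
[130.86160714 234.51339286] [  7  21  18  18 224] [0.49491931 0.18408385 0.04      ]
```

View pics/s10.png

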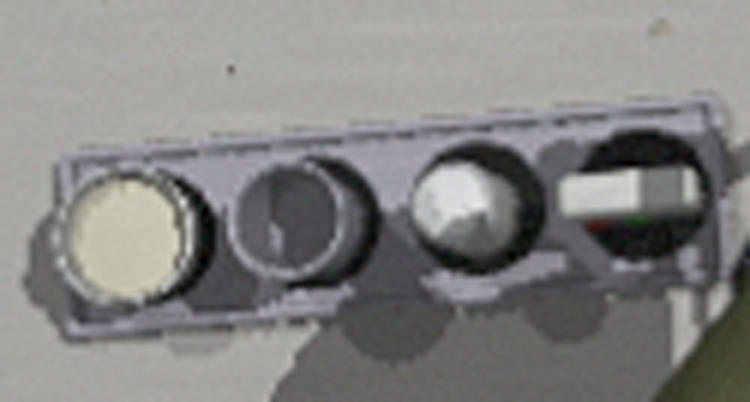

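The final picture shows ramekin (128,237), cup (290,218), shaker (460,208) and timer (628,194), all upright. The ramekin now reads (0.495, 0.184) against its mat at (0.497, 0.183). Handing in.

```bash
python3 -c "
from station import hand_in
print(hand_in())"
```

```text
the job is handed in; nothing more can be done
None
```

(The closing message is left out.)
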